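# Tape measure from the tilt-out bin

## Task

Tip the tilt-out bin that holds the tape measure all the way forward, lift the tape measure out and set it down inside the wooden job tray (do not drop it in from a height). Then push the bin fully home again. Leave the other bin with the wood offcut shut, and do not disturb the roll of tape, the tin and the screwdriver on the bench.

Things in the scene. Friction and masses are not known exactly. Their poses are not given: they have to be found in the camera images.
- bin_rack: Fixed plywood rack, 118 deep (x) x 300 wide (y) x 138 mm high. Origin: centre of its underside; x to its back, y to its left. Two tilt-out bins fill its front (-x). The roof (underside z 128) covers only the rear 56 mm: above the bins' mouths it is open for 57 mm behind their fronts. Cheeks and partition, 8 mm thick, slope from 85 mm high at the front to the roof.
- bin_left (a joint): Angle of the left (+y) bin: 0 shut, upright; grows as its top tips forward (rack's -x) about the pivot at its bottom front edge, to a stop at 0.95. No latch or spring: a stiff hinge (0.35 N m), so it stays where left. Pivot along the rack's y, at x -53, y +73, z +22 mm in the rack's frame.
- bin_right (a joint): The same for the right (-y) bin; pivot at x -53, y -73, z +22 mm in the rack's frame.
- bin_left_rail (a point): Middle of the top of the left bin's grip rail, 96 mm from the pivot, straight above it when shut; moves with the bin. z points up the front panel, x to the bin's back. The grey rail, 12 mm thick (x) and 20 mm high, runs the whole width along the top of the clear 4 mm front panel. Fingertips can go down behind the rail and pull it, or push it from the front.
- bin_right_rail (a point): The same on the right bin. Mind the fixed blue bench vice in front of the rack: its near-rack end reaches x 0.42, z 0.12 in the world, between y -0.21 and -0.07; the rail of a tipped bin comes to within about 50 mm of it.
- bin_left_floor (a point): Middle of the left bin's inner floor, 48 mm behind the pivot and level with it; moves with the bin. Inside the bin is 126 mm wide and 92 mm deep; side walls 4 mm thick slope from the rail down to the 35 mm high back wall (lower than the tape measure).
- bin_right_floor (a point): The same in the right bin.
- tape_measure: Yellow tape measure, 43 (x) x 84 (y) x 66 (z) mm, about 0.3 kg, standing upright in one of the two bins, seen through the clear front, with its 43 mm width (own x) about along the rack's y. Origin: centre of its underside. Take it across the 43 mm width. When the bin tips it tips with it and slides against the front panel.
- tape_center (a point): Middle of the tape measure's case, 33 mm above its underside and 6 mm along its own y, on the axis of its round sides (which are 48 mm across); the best height to grip it.
- offcut: Plain fir offcut, 60 x 85 x 38 mm, lying in the other bin. Origin: centre of its underside. To be left where it is.
- job_tray: Shallow open tray of light wood, fixed, 150 (x) x 120 (y) x 28 (z) mm outside, walls and floor 6 mm thick. Origin: centre of its underside.
- masking_tape: Bystander: roll of masking tape lying flat, 91 mm across, 24 mm high. Origin: centre of its underside.
- screw_tin: Bystander: open tin, 69 mm across, 68 mm high. Origin: centre of its underside.
- screwdriver: Bystander: screwdriver lying on the bench, 181 x 23 x 21 mm, long along x. Origin: centre of its underside.
There are look-alikes about, which are no part of the job. There is more than one size of the job_tray; the one meant has the size given above.

How it is judged (in metres and radians):
On the way, in this order (a step that is already met when the one before it is completed fails the run):
1. the bin with the tape measure in it is tipped forward to at least 0.8 rad (((value of joint bin_left above 0.8 rad and distance between tape_center and bin_left_floor below 0.07 m) or (value of joint bin_right above 0.8 rad and distance between tape_center and bin_right_floor below 0.07 m))), for 0.2 s.
2. the tape measure, still held by the fingers, is lowered into the tray (its middle less than 85 mm above the bench) (contact force between the fingers and tape_measure above 0.5 N and height (world z) of tape_center below 0.085 m and x of tape_center in the frame of job_tray between -0.055 and 0.055 m and y of tape_center in the frame of job_tray between -0.045 and 0.045 m), for 0.05 s.
At the end, for the whole second after the job is handed in: The tape measure lies at rest inside the job tray, any way up (its middle within 50 mm along and 40 mm across the tray's middle, less than 60 mm above the bench); both bins are shut to within 0.04 rad (4 mm at the rail); the offcut is still in its bin, within 30 mm of where it was (value of joint each of bin_left, bin_right below 0.04 rad and height (world z) of tape_center below 0.06 m and x of tape_center in the frame of job_tray between -0.05 and 0.05 m and y of tape_center in the frame of job_tray between -0.04 and 0.04 m and linear speed of tape_measure below 0.02 m/s and distance of offcut from where it was at the start of the episode below 0.03 m); the robot touches nothing.
It fails at once if the offcut in the other bin is shifted by more than 30 mm (its bin opened) (distance of offcut from where it was at the start of the episode above 0.03 m).
It fails at once if the roll of tape, the tin or the screwdriver is shifted by more than 30 mm (distance of any of masking_tape, screw_tin, screwdriver from where it was at the start of the episode above 0.03 m).
It also fails if it takes over 64 s, if anything falls off the work surface, if the arm or the gripper's body presses on something with over 40 N, if the wrist force passes 120 N, or if a joint passes its speed limit or range.

## Robot

A 6-joint arm with a two-finger parallel gripper is mounted at the origin on a cart in front of the work surface, level with it; the furniture and walls round the work are solid. World frame = base frame: x ahead of the robot, y to its left, z up, the work surface at z = 0. Lengths are in mm, angles in rad, forces in N, time in s.
With the tool pointing down it reaches from about 350 to 925 mm from the base axis. Payload 6.4 kg.
Tool frame: the origin (TCP) lies at the very end of the fingers, on their centre line; the grasp point (between the pads) lies 19 mm behind it; z points along the fingers, y is the line along which they close (so a half turn about z gives the same grasp; the last joint's range is limited). The gripper opens to 85 mm and grips with 20 to 120 N. Pads are 22 mm wide; open, the fingers measure 114 mm over their backs; the gripper's body (76 mm by 85 mm) begins 54 mm behind the grasp point. The pads swing forward as they close: fully open they stand 13 mm farther back than shut.
Start: joints at [0.927, 0.245, 1.558, -0, 1.339, -0.174], TCP at [294.259, 579.591, 231.29] pointing down, gripper open.
Joint ranges: [-3.13, 3.13], [-1.02, 2.26], [0.13, 2.54], [-0.95, 4.09], [0.21, 2.88], [-2.74, 2.74]. Speed limits (rad/s): [2.57, 2.57, 3.14, 3.14, 3.14, 3.14].

## Interface

Orientations are given as a rotation vector (axis times angle).
In Python, from bench import manip gives the robot as it stands.
- The arm moves only by the tool move_arm, never from a script. Its argument "motion" is a list of rows, each a list of 3 entries, a list of its own where there are three numbers: the closure in counts, from 0 (fully open) to 255 (shut), then the shift along the tool's x, y, z in m, then the turn, a rotation vector about the tool's x, y, z in degrees. A call has 1 to 12 rows; each row is the pose to reach, as a shift and turn from the pose commanded when the call began, along the tool's axes at that moment; what a row does not reach only later rows make up. A row lasts 1/8 s, in which the tool goes at most 62.5 mm and 10.7 degrees, less where a joint would pass 70% of its speed; a pose out of reach is approached as far as the arm can. A call with a gripper value outside its range is refused whole. The fingers move at their own pace and stop on an object; "force" is the grip in N (left out, the last holds). Time passes only in rows, so rows that repeat a pose let the fingers close. It gives the time, the measured TCP pose, the force, the opening and the grip force at its end, in the units of the state.
- manip.get_obs(): the state, without advancing time (a new reading comes with each control period).
- manip.read_camera(name): name is "side" or "top" or "wrist"; returns a dict with "image" (420x560x3 uint8, blue, green, red), "range_z" (420x560 float32, mm along the optical axis (not along the pixel's ray), 0 where there is no reading), "vertical_fov" (degrees; the focal length in pixels is half the picture's height over the tangent of half this angle, whatever the lens; pixels are square), "cx", "cy" (the principal point, pixels), "D" ([k1, k2, p1, p2, k3] as OpenCV has them; the pictures are not rectified), "cam_to_world" (4x4, takes a point from camera to world coordinates). Camera axes: x right, y up, looking along -z (the intrinsics and any distortion apply to the point x, -y, -z); pixel columns grow to the right and rows downward; lengths in mm; the calibration is good to about 2 mm. A picture is of the moment at which its call begins.
- manip.sign_off(): hands the job in; it is judged then, once.
Trained networks look in a picture, given as the dict that the camera call returned (one of the last four; its "shot" number tells which), for a name from the list of things; names that differ only in an ending like _2 or _b are one class to them, and where a whole thing is asked for, a point or a joint stands for the part that bears it (a point fixed in the world has none). Each returns a list of dicts, best first, with "conf" (0 to 1); they miss things now and then, are a little off and sometimes report something else, mostly with a low value. They report only what shows in the picture. A call takes as long as a camera call. They do not tell look-alikes from the thing itself.
- manip.cut_out(query, picture): "pixels" (420x560 bool, what is visible of it) and "bbox" ([left, top, width, height] in pixels, round what is visible of it).
- manip.mark_of(query, picture): "at" ([column, row] in pixels: a listed point, or the origin of a listed thing).
The state is a dict: "time_s": time; "joint_positions": joint angles; "dq": joint speeds; "joint_efforts": joint torques, N m; "position": TCP position; "eef_rot": TCP orientation; "force": force on the tool from outside, world axes, zero at the start; "ft_torque": the same for the moment, N m; "width": opening from 0.0 (shut) to 1.0 (fully open); "grip_force": force on a finger pad.
Only numpy, scipy, OpenCV 4.12 (cv2) and the standard library are available. Lean on these libraries where they do the work, as an engineer would, in place of code of your own. Each camera call takes 0.05 s, during which the arm holds its last target. There are 200 camera calls.

## Working session

There is one attempt and no reset: what is moved stays moved. The work goes in short steps, Python scripts to look and compute and a tool call to move; the robot and the scene stay as the last step left them, time stands still between calls to the robot, and variables do not carry over. Pictures are saved under pics/ and viewed, at most 10 in all, crops included, and the job is handed in when it is done.

Besides the shell and the picture viewer there is one more tool, called after "Call:" as a command line: name --argument value ..., lists and objects as JSON in quotes. move_arm: Moves the arm, as the interface text tells. Its arguments: {"type":"object","properties":{"motion":{"type":"array","items":{"type":"array"}},"force":{"type":"number"}},"required":["motion"]}

```bash
mkdir -p pics
cat > h.py <<'E'
import numpy as np, cv2
from bench import manip
from scipy.spatial.transform import Rotation as R
def K(p):
    f=p["image"].shape[0]/2/np.tan(np.radians(p["vertical_fov"])/2)
    return np.array([[f,0,p["cx"]],[0,f,p["cy"]],[0,0,1.]])
def ray(p,uv):
    n=cv2.undistortPoints(np.array(uv,float).reshape(-1,1,2),K(p),np.array(p["D"],float)).reshape(-1,2)
    return np.c_[n[:,0],-n[:,1],-np.ones(len(n))]
def w(p,uv,d):
    T=np.array(p["cam_to_world"]); return (ray(p,uv)*np.asarray(d,float).reshape(-1,1))@T[:3,:3].T+T[:3,3]
def onz(p,uv,z):
    T=np.array(p["cam_to_world"]); r=ray(p,uv)@T[:3,:3].T
    return T[:3,3]+r*((z-T[2,3])/r[:,2])[:,None]
def cloud(p,mask):
    v,u=np.nonzero(mask&(p["range_z"]>0)); return w(p,np.c_[u,v],p["range_z"][v,u])
def proj(p,X):
    T=np.array(p["cam_to_world"]); c=(np.atleast_2d(X)-T[:3,3])@T[:3,:3]
    c=c*[1,-1,-1]; return cv2.projectPoints(c,np.zeros(3),np.zeros(3),K(p),np.array(p["D"],float))[0].reshape(-1,2)
E
python3 - <<'E'
from h import *
ims=[]
for n in ["top","side"]:
    p=manip.read_camera(n); cv2.imwrite(f"pics/{n}0.png",p["image"])
    print(n,np.array(p["cam_to_world"])[:3,3].round())
    for q in ["bin_rack","tape_measure","offcut","job_tray","masking_tape","screw_tin","screwdriver"]:
        for r in manip.cut_out(q,p)[:3]:
            c=cloud(p,r["pixels"]); 
            if len(c): print(q,round(r["conf"],2),r["bbox"],np.median(c,0).round(),np.percentile(c,2,0).round(),np.percentile(c,98,0).round())
    for q in ["bin_left_rail","bin_right_rail","tape_center","job_tray","bin_rack"]:
        for r in manip.mark_of(q,p)[:3]:
            u,v=np.round(r["at"]).astype(int); print(q,"mark",round(r["conf"],2),u,v, w(p,[r["at"]],[p["range_z"][min(v,419),min(u,559)]]).round())
E
```

```text
top [ 326. -263. 1393.]
bin_rack 0.58 [135.5, 121.0, 125.5, 75.2] [644. -77. 119.] [ 565. -225.    9.] [705.  69. 142.]
tape_measure 0.83 [159.5, 148.2, 21.4, 23.0] [634.  -9.  84.] [610. -26.  44.] [660.  14.  92.]
offcut 0.78 [212.8, 153.4, 26.7, 28.0] [ 619. -146.   60.] [ 590. -176.   23.] [ 647. -111.  128.]
job_tray 0.71 [303.8, 208.1, 57.7, 71.0] [ 434. -421.    7.] [ 358. -489.   -1.] [ 511. -352.   31.]
job_tray 0.71 [381.3, 227.1, 43.1, 53.1] [ 406. -611.    5.] [ 352. -661.   -2.] [ 463. -557.   22.]
masking_tape 0.66 [129.0, 221.0, 35.7, 35.2] [441.  55.  24.] [396.  13.  -2.] [484.  99.  30.]
screw_tin 0.62 [303.4, 140.6, 30.9, 30.9] [ 663. -389.   22.] [ 624. -422.   -2.] [ 691. -356.   69.]
screwdriver 0.64 [261.8, 223.9, 17.4, 66.3] [ 364. -265.   17.] [ 314. -285.   -2.] [ 451. -243.   25.]
screwdriver 0.34 [211.3, 156.8, 27.9, 21.1] [ 619. -147.   60.] [ 591. -176.   48.] [ 646. -116.   66.]
bin_left_rail mark 0.65 164 174 [[588.   2. 109.]]
bin_right_rail mark 0.63 221 178 [[ 579. -140.  118.]]
bin_right_rail mark 0.52 172 159 [[632. -12.  87.]]
tape_center mark 0.
[... 448 characters left out ...]
 0.58 [303.0, 172.1, 36.1, 22.9] [ 405. -615.   10.] [ 351. -664.    3.] [ 465. -552.   23.]
masking_tape 0.26 [229.9, 226.7, 33.7, 57.8] [ 579. -190.   75.] [ 563. -217.   32.] [651. -77. 121.]
screw_tin 0.63 [229.0, 195.0, 18.7, 29.0] [ 654. -397.   54.] [ 623. -425.   21.] [ 688. -354.   71.]
screwdriver 0.41 [295.0, 253.5, 25.3, 2.0] [ 425. -247.   14.] [ 411. -257.    1.] [ 473. -233.   17.]
bin_left_rail mark 0.9 237 287 [[595.   4. 120.]]
bin_right_rail mark 0.82 256 245 [[ 570. -138.  122.]]
bin_right_rail mark 0.28 237 287 [[594.   4. 120.]]
tape_center mark 0.59 222 304 [[627.  16.  77.]]
job_tray mark 0.91 314 218 [[ 433. -417.    8.]]
bin_rack mark 0.68 224 303 [[622.  16.  82.]]
```

View pics/top0.png

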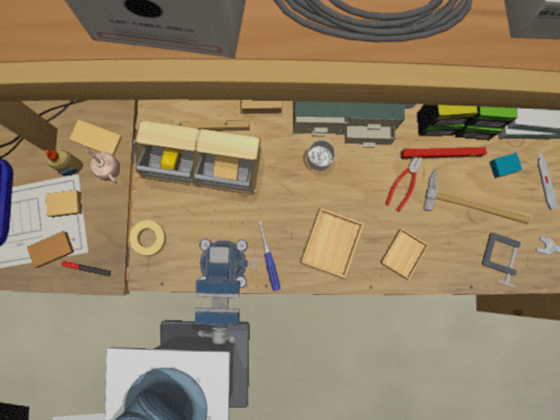

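View pics/side0.png

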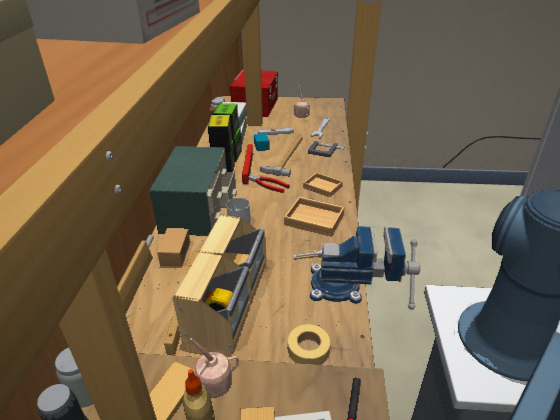

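The top picture shows the rack at about (198,157), with the yellow tape measure in its left bin at (170,159) and the offcut in its right bin at (226,167). Tray candidates are a large one at (332,243) and a small one at (404,254). Yellow or wood look-alikes are the wood blocks at (63,204) and (95,137) and the yellow boxes at (470,115). I take the tape in the left bin and, by size, the large tray. Next I fit the poses and make one crop to check.

Run:
```python
from h import *
P={n:manip.read_camera(n) for n in ["top","side"]}
def rect(c): 
    (x,y),(a,b),t=cv2.minAreaRect(c[:,:2].astype(np.float32)); return np.round([x,y,a,b,t],1)
for n,p in P.items():
    c=cloud(p,np.ones((420,560),bool)); 
    m=(abs(c[:,2]-138)<5)&(c[:,0]>560)&(c[:,0]<730)&(c[:,1]>-250)&(c[:,1]<90); r=c[m]
    print(n,"roof",len(r),rect(r),np.median(r[:,2]))
    for q in ["job_tray"]:
        for r in manip.cut_out(q,p)[:2]:
            k=cloud(p,cv2.erode(r["pixels"].astype(np.uint8),np.ones((2,2)))>0); k=k[k[:,2]<40]; print(q,rect(k))
            hi=k[k[:,2]>np.percentile(k[:,2],98)-7]; print("rim",rect(hi),len(hi),np.percentile(k[:,2],98))
    # rails: z>100, dark pts
    m=(c[:,2]>108)&(c[:,2]<128)&(c[:,0]>540)&(c[:,0]<620)&(c[:,1]>-240)&(c[:,1]<80); r=c[m]
    if len(r)>10:
        f=np.polyfit(r[:,1],r[:,0],1); print("rail x=f(y)",f,np.median(r[:,2]),r[:,1].min(),r[:,1].max())
    for r in manip.cut_out("tape_measure",p)[:1]:
        k=cloud(p,r["pixels"]); k=k[k[:,2]>78]; print("tape top",rect(k),np.median(k[:,2]),len(k))
    # vice
    m=(c[:,0]>150)&(c[:,0]<440)&(c[:,1]>-230)&(c[:,1]<-50)&(c[:,2]>15); print("vice",np.percentile(c[m],[1,99],0).round())
p=P["top"]; a=cv2.resize(p["image"][110:210,120:280],None,fx=5,fy=5,interpolation=cv2.INTER_CUBIC); 
b=cv2.resize(p["image"][110:210,120:280][:1],None,fx=1,fy=1)
cv2.imwrite("pics/crop1.png",a)
o=manip.get_obs(); print(o["position"],o["eef_rot"],o["time_s"],R.from_rotvec(o["eef_rot"]).as_matrix().round(3))
```

```text
top roof 2696 [664.8 -80.3 301.7  66.1  81.7] 137.94682584073257
job_tray [ 432.2 -421.3  116.5  148.    70.3]
rim [ 432.  -420.7  116.3  148.    70.8] 318 30.48856049370846
job_tray [ 405.1 -612.8   90.3  105.8   58.4]
rim [ 406.4 -610.7   85.3  105.9   58.6] 200 22.201065583355373
rail x=f(y) [1.06951280e-01 5.93895231e+02] 116.80104230090274 -224.55577306874946 71.03342277439356
tape top [635.2  -2.7  40.5  54.1  84.8] 85.49311751276684 282
vice [[ 190. -223.   16.]
 [ 432.  -88.  154.]]
side roof 2326 [661.1 -80.  303.5  69.7  81.9] 139.81997039731908
job_tray [ 430.8 -419.   127.8  148.8   71.3]
rim [ 430.1 -418.1  125.4  146.7   71.3] 264 31.149789999091173
job_tray [ 405.4 -609.2   92.6  107.8   59.2]
rim [ 405.6 -607.5   89.4  103.6   59.2] 113 23.037089136226367
rail x=f(y) [5.79298763e-02 5.93029127e+02] 118.47390730547136 -223.2820692932055 71.98101392937701
tape top [627.3   2.7  43.2  77.   62.2] 87.71021361562578 323
vice [[ 190. -187.   16.]
 [ 429.  -85.  153.]]
[294.23908494 579.60332486 231.28822574] [-7.31196163e-01 -3.05530254e+00  8.34359364e-06] 1.6 [[-0.892  0.453 -0.   ]
 [ 0.453  0.892 -0.   ]
 [ 0.    -0.    -1.   ]]
```

View pics/crop1.png

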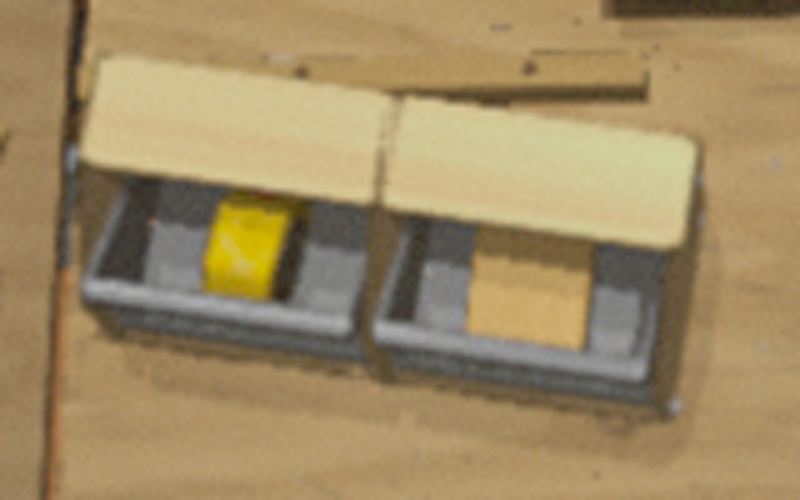

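The crop confirms it: the yellow tape measure stands in the left bin around (255,245), and the plain offcut lies in the right bin around (530,290). Tray: the 148 x 117 mm one at (432,-420), not the 106 x 88 mm one. Next I work out the moves.

```bash
cat >> h.py <<'E'
O=np.array([636.5,-76.4,0]); PSI=np.radians(-8.2)
ROT=R.from_euler('z',PSI)
def rk(X): return ROT.apply(np.asarray(X,float))+O          # rack->world
def ori(t,yaw=PSI):   # tool tilted forward by t rad, closing along y of a frame at yaw
    b=np.c_[[-1,0,0],[0,1,0],[0,0,-1]].astype(float)
    return R.from_euler('z',yaw)*R.from_matrix(b)*R.from_euler('y',-t)
def binp(th,xb,y,zb): return rk([-53+xb*np.cos(th)-zb*np.sin(th),y,22+xb*np.sin(th)+zb*np.cos(th)])
def rows(targets,start=None):
    if start is None:
        o=manip.get_obs(); start=(np.array(o["position"]),R.from_rotvec(o["eef_rot"]))
    p0,r0=start
    for p,r in targets:
        print((r0.inv().apply(p-p0)/1000).round(3).tolist(), np.degrees((r0.inv()*r).as_rotvec()).round(1).tolist(), 'W',np.round(p))
E
python3 - <<'E'
from h import *
up=(rk([-28,111,200]),ori(0)); dn=(rk([-28,111,103]),ori(0))
rows([up,dn]); print("pull"); 
rows([(binp(th,15,111,78),ori(.75*th)) for th in np.linspace(0,.94,12)],start=dn)
p=manip.read_camera("top")
for uv in [(160,90),(160,70),(300,95),(60,95),(30,130),(60,160)]: print(uv,w(p,[uv],[p["range_z"][uv[1],uv[0]]]).round())
E
```

```text
[-0.54, -0.334, 0.031] [-0.0, -0.0, -18.7] W [625.  37. 200.]
[-0.54, -0.334, 0.128] [-0.0, -0.0, -18.7] W [625.  37. 103.]
pull
[0.01, -0.0, 0.003] [0.0, 0.0, 0.0] W [615.  39. 100.]
[0.017, 0.0, 0.002] [0.0, -3.7, 0.0] W [608.  40. 101.]
[0.023, 0.0, 0.002] [0.0, -7.3, 0.0] W [601.  41. 101.]
[0.03, -0.0, 0.002] [0.0, -11.0, 0.0] W [595.  42. 101.]
[0.037, 0.0, 0.002] [0.0, -14.7, 0.0] W [588.  43. 101.]
[0.044, -0.0, 0.004] [0.0, -18.4, 0.0] W [581.  44.  99.]
[0.05, 0.0, 0.006] [0.0, -22.0, 0.0] W [575.  45.  97.]
[0.057, -0.0, 0.008] [0.0, -25.7, 0.0] W [569.  46.  95.]
[0.063, -0.0, 0.011] [-0.0, -29.4, 0.0] W [563.  46.  92.]
[0.068, -0.0, 0.015] [0.0, -33.0, 0.0] W [557.  47.  88.]
[0.074, 0.0, 0.018] [0.0, -36.7, -0.0] W [551.  48.  85.]
[0.079, 0.0, 0.023] [0.0, -40.4, 0.0] W [546.  49.  80.]
(160, 90) [[629. -82. 581.]]
(160, 70) [[646. -90. 623.]]
(300, 95) [[ 628. -307.  567.]]
(60, 95) [[630.  93. 560.]]
(30, 130) [[678. 321. 188.]]
(60, 160) [[614. 256. 141.]]
```

Call:
move_arm --motion '[[255, [-0.06, -0.04, 0.01], [0, 0, -4]], [255, [-0.11, -0.07, 0.03], [0, 0, -8]], [255, [-0.16, -0.1, 0.04], [0, 0, -12]], [255, [-0.21, -0.13, 0.05], [0, 0, -16]], [255, [-0.26, -0.16, 0.06], [0, 0, -18.7]], [255, [-0.31, -0.19, 0.06], [0, 0, -18.7]], [255, [-0.36, -0.22, 0.06], [0, 0, -18.7]], [255, [-0.41, -0.25, 0.06], [0, 0, -18.7]], [255, [-0.46, -0.28, 0.06], [0, 0, -18.7]], [255, [-0.5, -0.31, 0.06], [0, 0, -18.7]], [255, [-0.54, -0.334, 0.06], [0, 0, -18.7]], [255, [-0.54, -0.334, 0.06], [0, 0, -18.7]]]' --force 40

```text
time_s: 3.15
position: [625.9, 34.5, 171.5]
eef_rot: [0.231, 3.132, -0.0]
force: [0.1, -0.2, -0.1]
width: -0.001
grip_force: 0.0
```

Run:
```python
from h import *
p=manip.read_camera("wrist"); im=p["image"].copy()
for r in manip.mark_of("bin_left_rail",p)[:2]+manip.mark_of("tape_center",p)[:1]:
    u,v=np.round(r["at"]).astype(int); X=w(p,[r["at"]],[p["range_z"][v,u]]); print(u,v,r["conf"],X.round(), ROT.inv().apply(X-O).round())
c=cloud(p,np.ones((420,560),bool)); k=ROT.inv().apply(c-O)
m=(k[:,2]>112)&(k[:,2]<124)&(k[:,0]<-30)&(k[:,0]>-80)&(k[:,1]>10)&(k[:,1]<140); print(m.sum(),np.percentile(k[m],[2,50,98],0).round(1))
for X in [[-53,73,118],[-28,111,103],[-28,111,88]]:
    a=proj(p,rk(X))[0]; print(a); cv2.circle(im,tuple(int(i) for i in a),4,(0,0,255),1)
cv2.imwrite("pics/w1.png",im)
```

```text
208 185 0.63 [[594.   2. 117.]] [[-54.  71. 117.]]
5027 [[-59.6  12.6 113. ]
 [-54.3  77.  116.5]
 [-47.6 137.5 118. ]]
[210.62439704 186.14628305]
[279.54755558 220.34420303]
[279.25303561 212.93573777]
```

View pics/w1.png

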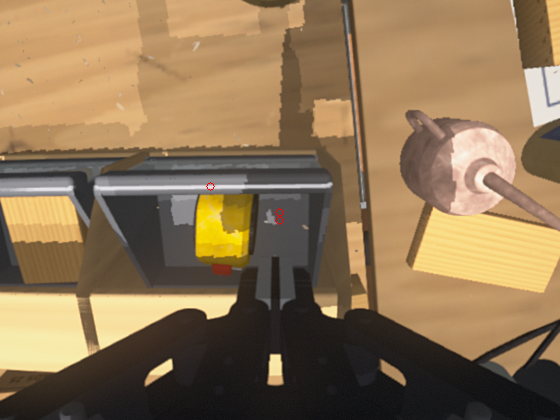

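The wrist picture shows the rail at (210,186), where the model puts it. The fingertips at (275,265) are heading for the clear floor to the left of the tape (227,228). I lower them behind the rail.

Call:
move_arm --motion '[[255, [0, 0, 0.03], [0, 0, 0]], [255, [0, 0, 0.055], [0, 0, 0]], [255, [0, 0, 0.069], [0, 0, 0]], [255, [0.008, 0, 0.072], [0, 0, 0]], [255, [0.01, 0, 0.072], [0, 0, 0]]]'

```text
time_s: 3.92
position: [615.1, 39.2, 100.1]
eef_rot: [0.224, 3.131, 0.0]
force: [4.1, -0.4, -2.8]
width: -0.001
grip_force: 1.9
```

Run:
```python
from h import *
o=manip.get_obs(); print(o["position"],o["force"],ROT.inv().apply(np.array(o["position"])-O))
rows([(binp(th,15,111,78),ori(.75*th)) for th in np.linspace(0.08,.95,12)])
```

```text
[615.05488118  39.16360449 100.08309792] [ 4.05371414 -0.38486798 -2.77836188] [-37.70858256 111.32341445 100.08309792]
[0.007, -0.0, -0.001] [0.0, -3.3, 0.0] W [609.  40. 101.]
[0.013, -0.0, -0.001] [0.0, -6.7, 0.0] W [602.  41. 101.]
[0.019, -0.0, -0.001] [0.0, -10.1, 0.0] W [596.  42. 101.]
[0.025, -0.0, -0.001] [0.0, -13.5, 0.0] W [590.  42. 101.]
[0.032, -0.0, 0.0] [0.0, -16.9, 0.0] W [584.  43. 100.]
[0.038, -0.0, 0.002] [0.0, -20.3, 0.0] W [578.  44.  98.]
[0.044, -0.0, 0.004] [0.0, -23.7, 0.0] W [572.  45.  96.]
[0.049, -0.0, 0.006] [0.0, -27.1, 0.0] W [566.  46.  94.]
[0.055, -0.0, 0.009] [0.0, -30.5, 0.0] W [561.  47.  91.]
[0.06, -0.0, 0.012] [0.0, -33.9, 0.0] W [555.  47.  87.]
[0.065, -0.0, 0.016] [0.0, -37.3, 0.0] W [550.  48.  84.]
[0.07, -0.0, 0.02] [0.0, -40.7, 0.0] W [546.  49.  80.]
```

Call:
move_arm --motion '[[255, [0.007, 0, -0.001], [0, -3.3, 0]], [255, [0.013, 0, -0.001], [0, -6.7, 0]], [255, [0.019, 0, -0.001], [0, -10.1, 0]], [255, [0.025, 0, -0.001], [0, -13.5, 0]], [255, [0.032, 0, 0], [0, -16.9, 0]], [255, [0.038, 0, 0.002], [0, -20.3, 0]], [255, [0.044, 0, 0.004], [0, -23.7, 0]], [255, [0.049, 0, 0.006], [0, -27.1, 0]], [255, [0.055, 0, 0.009], [0, -30.5, 0]], [255, [0.06, 0, 0.012], [0, -33.9, 0]], [255, [0.065, 0, 0.016], [0, -37.3, 0]], [255, [0.068, 0, 0.019], [0, -39, 0]]]'

```text
time_s: 5.42
position: [548.5, 48.5, 85.1]
eef_rot: [0.177, 2.455, -0.063]
force: [9.4, -1.4, 3.1]
width: -0.003
grip_force: 3.6
```

```bash
cat >> h.py <<'E'
def theta(p):
    # bin angle from pictures: rail mark, and cloud of rail points in the rack frame
    out=[]
    for r in manip.mark_of("bin_left_rail",p)[:2]:
        u,v=np.round(r["at"]).astype(int); X=ROT.inv().apply(w(p,[r["at"]],[p["range_z"][v,u]])-O)[0]
        out.append((round(r["conf"],2),X.round().tolist(),round(float(np.arctan2(-53-X[0],X[2]-22)),3),round(float(np.hypot(-53-X[0],X[2]-22)))))
    return out
E
python3 - <<'E'
from h import *
o=manip.get_obs(); print(o["position"],o["force"],ROT.inv().apply(np.array(o["position"])-O))
for n in ["top","side"]: print(theta(manip.read_camera(n)))
E
```

```text
[548.4852942   48.48949718  85.11902481] [ 9.44245396 -1.42987136  3.0677424 ] [-104.92771958  111.05921216   85.11902481]
[(0.94, [-128.0, 66.0, 86.0], 0.865, 99)]
[(0.8, [-145.0, 126.0, 142.0], 0.654, 152)]
```

Call:
move_arm --motion '[[255, [0.003, 0, 0.001], [0, -1, 0]], [255, [0.006, 0, 0.002], [0, -2, 0]], [255, [0.006, 0, 0.002], [0, -2, 0]], [255, [0.006, 0, 0.002], [0, -2, 0]]]'

```text
time_s: 6.12
position: [542.5, 50.6, 90.6]
eef_rot: [0.177, 2.444, -0.068]
force: [0.6, 0.2, 0.3]
width: 0.003
grip_force: 0.0
```

Run:
```python
from h import *
o=manip.get_obs(); print(o["position"],o["force"],ROT.inv().apply(np.array(o["position"])-O))
print(theta(manip.read_camera("top")))
```

```text
[542.53673892  50.58866498  90.59815333] [0.55979814 0.19247777 0.27085711] [-111.11486027  112.28848246   90.59815333]
[(0.92, [-131.0, 93.0, 4.0], 1.801, 80)]
```

Run:
```python
from h import *
o=manip.get_obs(); print(np.round(o["joint_positions"],2))
p=manip.read_camera("top"); cv2.imwrite("pics/t2.png",cv2.resize(p["image"][110:260,110:290],None,fx=4,fy=4,interpolation=cv2.INTER_CUBIC))
q=manip.read_camera("side"); print(theta(q))
for n in (p,q):
    for r in manip.mark_of("tape_center",n)[:1]:
        u,v=np.round(r["at"]).astype(int); X=ROT.inv().apply(w(n,[r["at"]],[n["range_z"][v,u]])-O); print(X.round())
```

```text
[-0.1  -0.07  2.32 -0.15  0.21 -1.39]
[(0.94, [-139.0, 125.0, 144.0], 0.615, 149)]
[[-62.  63. 105.]]
[[-63.  86.  94.]]
```

View pics/t2.png

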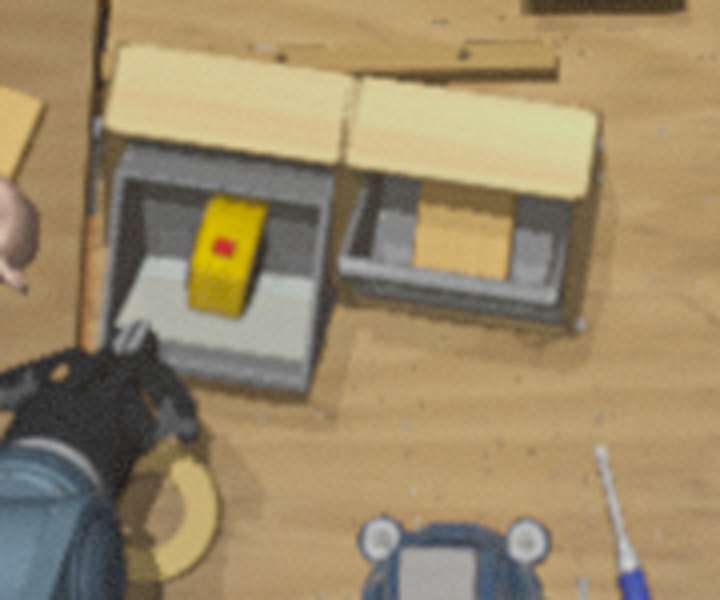

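The picture shows the left bin tipped, with the tape at (228,255) leaning on its front panel and the fingertips at (130,335) behind the rail. Joint 5 is at its 0.21 limit, so I will use less tilt. Next I measure the bin angle.

```bash
cat >> h.py <<'E'
def cl(p):
    c=cloud(p,np.ones((420,560),bool)); return ROT.inv().apply(c-O)
def railfit(p,y0=20,y1=90):
    k=cl(p); m=(k[:,1]>y0)&(k[:,1]<y1)&(k[:,0]>-165)&(k[:,0]<-40)&(k[:,2]>40)&(k[:,2]<150); k=k[m]
    d=np.hypot(k[:,0]+53,k[:,2]-22); a=np.arctan2(-53-k[:,0],k[:,2]-22)
    s=(d>85)&(d<102); return s.sum(),np.percentile(a[s],[10,50,90]).round(3)
E
python3 - <<'E'
from h import *
p=manip.read_camera("top"); print(railfit(p)); print(railfit(manip.read_camera("side")))
# tape: 
for n in ["top","side"]:
    p=manip.read_camera(n)
    for r in manip.cut_out("tape_measure",p)[:1]:
        k=ROT.inv().apply(cloud(p,cv2.erode(r["pixels"].astype(np.uint8),np.ones((3,3)))>0)-O)
        print(n,len(k),np.percentile(k,[3,50,97],0).round(), np.round(cv2.minAreaRect(k[:,:2].astype(np.float32))[1:],1) if 0 else cv2.minAreaRect(k[:,:2].astype(np.float32)))
        A=np.c_[k[:,0],k[:,1],np.ones(len(k))]; top=k[k[:,2]>0]; 
        np.save(f"/tmp/{n}.npy",k)
        # profile x->z
        for x in range(-110,-10,10):
            s=abs(k[:,0]-x)<5
            if s.sum()>3: print(x,np.percentile(k[s,2],90).round(),k[s,1].min().round(),k[s,1].max().round())
E
```

```text
(np.int64(233), array([0.019, 0.835, 0.913]))
(np.int64(128), array([-0.042,  0.101,  0.232]))
top 407 [[-86.  51.  83.]
 [-57.  66. 100.]
 [-21.  85. 111.]] ((-51.88487243652344, 69.05754089355469), (40.11070251464844, 71.3962173461914), 83.82179260253906)
-90 89.0 59.0 83.0
-80 98.0 54.0 88.0
-70 107.0 51.0 89.0
-60 111.0 50.0 90.0
-50 111.0 49.0 86.0
-40 106.0 51.0 82.0
-30 105.0 51.0 80.0
-20 97.0 52.0 77.0
side 7473 [[-102. -141.   20.]
 [  -2.   62.  101.]
 [  51.  150.  141.]] ((-36.708984375, 57.05055236816406), (408.5644836425781, 184.9773712158203), 89.92821502685547)
-110 91.0 6.0 141.0
-100 92.0 6.0 141.0
-90 94.0 5.0 141.0
-80 98.0 5.0 141.0
-70 102.0 5.0 141.0
-60 119.0 -145.0 153.0
-50 119.0 -146.0 154.0
-40 112.0 -140.0 151.0
-30 114.0 -145.0 261.0
-20 121.0 -146.0 152.0
```

Run:
```python
from h import *
rows([(binp(.88,26,111,86),ori(.5)),(binp(.88,22,111,80),ori(.5)),(binp(.88,16,111,80),ori(.5)),(binp(.92,15,111,80),ori(.5)),(binp(.95,14.5,111,80),ori(.5)),(binp(.97,13.5,111,80),ori(.5))])
```

```text
[-0.01, -0.001, 0.001] [-0.2, 11.1, -0.0] W [551.  48.  97.]
[-0.007, -0.001, 0.007] [-0.2, 11.1, -0.0] W [553.  48.  90.]
[-0.002, -0.001, 0.008] [-0.2, 11.1, -0.0] W [549.  48.  85.]
[0.003, -0.001, 0.009] [-0.2, 11.1, -0.0] W [546.  49.  82.]
[0.006, -0.001, 0.009] [-0.2, 11.1, -0.0] W [544.  49.  80.]
[0.008, -0.001, 0.009] [-0.2, 11.1, -0.0] W [542.  49.  78.]
```

Call:
move_arm --motion '[[255, [-0.01, -0.001, 0.001], [0, 6, 0]], [255, [-0.01, -0.001, 0.001], [0, 11, 0]], [255, [-0.007, -0.001, 0.007], [0, 11, 0]], [255, [-0.007, -0.001, 0.007], [0, 11, 0]]]'

```text
time_s: 7.28
position: [550.9, 48.2, 88.0]
eef_rot: [0.192, 2.637, -0.053]
force: [0.2, 0.9, -1.5]
width: -0.003
grip_force: 0.0
```

Run:
```python
from h import *
o=manip.get_obs(); print(o["position"],o["force"],np.round(o["joint_positions"],2))
rows([(binp(.88,16,111,80),ori(.5)),(binp(.92,15,111,80),ori(.5)),(binp(.95,14.5,111,80),ori(.5)),(binp(.97,13.5,111,80),ori(.5))])
```

```text
[550.93516523  48.2477493   88.03036176] [ 0.22908846  0.89626469 -1.48803918] [-0.11 -0.01  2.2  -0.05  0.46 -1.5 ]
[0.003, -0.0, 0.001] [-0.2, -0.1, -0.1] W [549.  48.  85.]
[0.007, -0.0, 0.003] [-0.2, -0.1, -0.1] W [546.  49.  82.]
[0.01, -0.0, 0.003] [-0.2, -0.1, -0.1] W [544.  49.  80.]
[0.012, -0.0, 0.004] [-0.2, -0.1, -0.1] W [542.  49.  78.]
```

Call:
move_arm --motion '[[255, [0.003, 0, 0.001], [0, 0, 0]], [255, [0.007, 0, 0.003], [0, 0, 0]], [255, [0.01, 0, 0.003], [0, 0, 0]], [255, [0.012, 0, 0.004], [0, 0, 0]], [255, [0.012, 0, 0.004], [0, 0, 0]], [255, [0.012, 0, 0.004], [0, 0, 0]]]'

```text
time_s: 8.02
position: [544.2, 49.3, 81.1]
eef_rot: [0.192, 2.634, -0.053]
force: [3.5, -0.7, 2.3]
width: -0.001
grip_force: 1.9
```

Run:
```python
from h import *
p=manip.read_camera("top"); print(railfit(p),theta(p))
```

```text
(np.int64(189), array([0.018, 0.856, 0.938])) [(0.66, [-148.0, 56.0, 164.0], 0.59, 171), (0.6, [68.0, -300.0, -1.0], -1.755, 123)]
```

Call:
move_arm --motion '[[255, [0.003, 0, 0.001], [0, 0, 0]], [255, [0.006, 0, 0.002], [0, 0, 0]], [255, [0.006, 0, 0.002], [0, 0, 0]]]'

```text
time_s: 8.5
position: [542.7, 49.5, 79.1]
eef_rot: [0.191, 2.626, -0.054]
force: [2.7, -0.1, 11.1]
width: 0.001
grip_force: 5.3
```

Run:
```python
from h import *
p=manip.read_camera("top"); print(railfit(p)); o=manip.get_obs(); print(o["position"],o["force"])
r=manip.cut_out("tape_measure",p)[0]
k=ROT.inv().apply(cloud(p,cv2.erode(r["pixels"].astype(np.uint8),np.ones((2,2)))>0)-O)
print(cv2.minAreaRect(k[:,:2].astype(np.float32)),np.percentile(k,[3,50,97],0).round())
```

```text
(np.int64(202), array([0.037, 0.882, 0.969]))
[542.71784429  49.54154679  79.09829714] [ 2.61149718 -0.86929942 10.98307337]
((-57.427886962890625, 68.45088195800781), (38.724822998046875, 70.95652770996094), 86.51527404785156) [[-90.  51.  67.]
 [-61.  65. 100.]
 [-26.  84. 111.]]
```

```bash
cat >> h.py <<'E'
def grasp(G,t,back=0,yaw=0): # TCP for grasp point G (rack), tilt t, retreat along tool axis
    r=ori(t,PSI+np.radians(yaw)); return (rk(G)+r.apply([0,0,19-back]),r)
E
python3 - <<'E'
from h import *
rows([(binp(.92,28,111,84),ori(.5)),(binp(.92,32,111,150),ori(.5)),grasp([-54,69,77],.5,95,-4)])
E
```

```text
[-0.015, -0.0, -0.01] [-0.2, 0.5, -0.1] W [551.  48.  95.]
[0.008, -0.001, -0.072] [-0.2, 0.5, -0.1] W [501.  55. 138.]
[-0.049, -0.04, -0.046] [1.7, 0.5, 3.4] W [557.   7. 144.]
```

Call:
move_arm --motion '[[255, [-0.01, 0, -0.005], [0, 0, 0]], [255, [-0.018, 0, -0.01], [0, 0, 0]], [255, [-0.018, 0, -0.035], [0, 0, 0]], [200, [-0.018, 0, -0.07], [0, 0, 0]], [100, [-0.03, -0.02, -0.07], [1, 0, 2]], [60, [-0.049, -0.04, -0.06], [1.7, 0.5, 3.4]], [60, [-0.049, -0.04, -0.046], [1.7, 0.5, 3.4]], [60, [-0.049, -0.04, -0.046], [1.7, 0.5, 3.4]], [60, [-0.049, -0.04, -0.046], [1.7, 0.5, 3.4]]]'

```text
time_s: 9.72
position: [553.7, 7.8, 139.4]
eef_rot: [0.28, 2.638, -0.071]
force: [-0.4, 0.3, 0.7]
width: 0.769
grip_force: 0.0
```

Run:
```python
from h import *
o=manip.get_obs(); print(o["position"],o["force"],o["width"])
t=manip.read_camera("top"); print(railfit(t))
p=manip.read_camera("wrist"); im=p["image"].copy()
for r in manip.mark_of("tape_center",p)[:2]: print("mark",r["at"],r["conf"])
for r in manip.cut_out("tape_measure",p)[:1]:
    k=ROT.inv().apply(cloud(p,cv2.erode(r["pixels"].astype(np.uint8),np.ones((3,3)))>0)-O); print(len(k),np.percentile(k,[2,50,98],0).round(1)); print(cv2.minAreaRect(k[:,:2].astype(np.float32)))
    for x in range(-110,-10,10):
        s=k[abs(k[:,0]-x)<4]
        if len(s)>5: print(x,np.percentile(s,[3,97],0)[:,1:].round(1).tolist())
print(railfit(p,20,130))
for X in [[-54,69,77],[-54,48,77],[-54,90,77]]:
    a=proj(p,rk(X))[0]; cv2.circle(im,tuple(int(i) for i in a),4,(0,0,255),1)
cv2.imwrite("pics/w2.png",im)
```

```text
[553.68045812   7.83481559 139.38992286] [-0.37099633  0.2697689   0.74280826] 0.7686708894433133
(np.int64(98), array([-0.012,  0.158,  0.955]))
7921 [[-93.6  53.2  57.8]
 [-79.3  71.4  92.1]
 [ -8.6  90.4 109.2]]
((-49.838504791259766, 70.02519226074219), (42.72792434692383, 90.13540649414062), 85.16020202636719)
-90 [[56.9, 55.0], [89.6, 86.1]]
-80 [[52.9, 73.7], [91.7, 100.3]]
-70 [[53.0, 91.0], [89.6, 105.7]]
-60 [[53.8, 95.8], [88.3, 110.1]]
-50 [[53.2, 95.9], [87.7, 110.4]]
-40 [[53.4, 99.6], [83.7, 103.8]]
(np.int64(6699), array([0.898, 0.935, 0.999]))
```

View pics/w2.png

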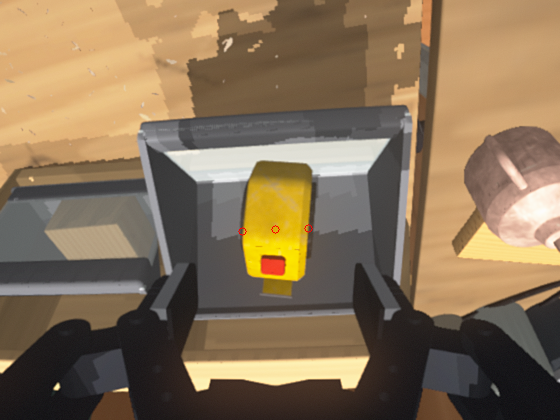

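The wrist picture shows the tape at (278,220) centred between the open pads (180 and 370). The bin is at about 0.95 rad, so I go in.

Run:
```python
from h import *
rows([grasp([-54,70.5,78],.5,b,-5) for b in (60,30,0)])
```

```text
[-0.005, 0.002, 0.032] [0.5, -0.4, 1.0] W [574.   6. 114.]
[-0.005, 0.002, 0.062] [0.5, -0.4, 1.0] W [588.   2.  88.]
[-0.005, 0.001, 0.092] [0.5, -0.4, 1.0] W [602.  -1.  61.]
```

Call:
move_arm --motion '[[60, [-0.005, 0.002, 0.03], [0.5, 0, 1]], [60, [-0.005, 0.002, 0.05], [0.5, 0, 1]], [60, [-0.005, 0.002, 0.07], [0.5, 0, 1]], [60, [-0.005, 0.001, 0.085], [0.5, 0, 1]], [60, [-0.005, 0.001, 0.092], [0.5, 0, 1]], [60, [-0.005, 0.001, 0.092], [0.5, 0, 1]]]'

```text
time_s: 10.68
position: [601.3, -1.6, 61.1]
eef_rot: [0.306, 2.634, -0.077]
force: [1.1, 0.3, 0.8]
width: 0.766
grip_force: 0.0
```

Call:
move_arm --motion '[[120, [0, 0, 0], [0, 0, 0]], [160, [0, 0, 0], [0, 0, 0]], [255, [0, 0, 0], [0, 0, 0]], [255, [0, 0, 0], [0, 0, 0]], [255, [0, 0, 0], [0, 0, 0]], [255, [0, 0, 0], [0, 0, 0]]]' --force 60

```text
time_s: 11.42
position: [601.7, -1.3, 62.4]
eef_rot: [0.306, 2.633, -0.077]
force: [-4.7, 3.1, 6.5]
width: 0.505
grip_force: 58.5
```

Run:
```python
from h import *
o=manip.get_obs(); print(o["position"],o["force"],o["width"],np.round(o["joint_positions"],2))
P=np.array(o["position"]); r=R.from_rotvec(o["eef_rot"])
dirs=rk([-.3*100,0,100])-rk([0,0,0])
rows([(P+dirs*f,r) for f in (.3,.6,.9,1.2)])
```

```text
[601.69739886  -1.26686986  62.37300937] [-4.65047712  3.14769988  6.5362921 ] 0.504802835674502 [-0.18  0.15  2.08 -0.06  0.42 -1.47]
[-0.006, -0.001, -0.031] [0.0, 0.0, 0.0] W [593.   0.  92.]
[-0.013, -0.002, -0.061] [0.0, 0.0, 0.0] W [584.   1. 122.]
[-0.019, -0.002, -0.092] [0.0, 0.0, 0.0] W [575.   3. 152.]
[-0.025, -0.003, -0.123] [0.0, 0.0, 0.0] W [566.   4. 182.]
```

Call:
move_arm --motion '[[255, [-0.002, 0, -0.01], [0, 0, 0]], [255, [-0.005, -0.001, -0.025], [0, 0, 0]], [255, [-0.009, -0.001, -0.045], [0, 0, 0]], [255, [-0.013, -0.002, -0.065], [0, 0, 0]], [255, [-0.017, -0.002, -0.085], [0, 0, 0]], [255, [-0.021, -0.003, -0.105], [0, 0, 0]], [255, [-0.025, -0.003, -0.125], [0, 0, 0]], [255, [-0.03, -0.003, -0.145], [0, 0, 0]], [255, [-0.03, -0.003, -0.145], [0, 0, 0]]]'

```text
time_s: 12.55
position: [560.1, 5.1, 205.1]
eef_rot: [0.306, 2.63, -0.078]
force: [-0.4, -0.2, -2.6]
width: 0.495
grip_force: 60.0
```

Run:
```python
from h import *
o=manip.get_obs(); print(o["position"],o["force"],o["width"],o["grip_force"])
t=manip.read_camera("top"); print(railfit(t))
p=manip.read_camera("wrist"); s=manip.read_camera("side")
cv2.imwrite("pics/hold.png",np.hstack([cv2.resize(p["image"],(400,300)),cv2.resize(s["image"][170:350,150:390],(400,300))]))
# tray pose: yaw -19.5deg; tape upright => tilt .5-.95
ty=np.radians(-19.5)
tr=np.array([431.5,-420,0])
r=ori(.5-.95,ty)
for zc in (150,100,48,42): 
    G=tr+[0,0,zc]; print(zc); rows([(G+r.apply([0,0,19]),r)])
```

```text
[560.13145198   5.05958517 205.10697832] [-0.44990416 -0.21345615 -2.59461647] 0.4945521840402744 59.965384947136045
(np.int64(142), array([0.869, 0.919, 0.978]))
150
[0.063, -0.442, 0.045] [0.1, 53.8, 6.4] W [ 424. -417.  133.]
100
[0.087, -0.442, 0.089] [0.1, 53.8, 6.4] W [ 424. -417.   83.]
48
[0.111, -0.442, 0.135] [0.1, 53.8, 6.4] W [ 424. -417.   31.]
42
[0.114, -0.442, 0.14] [0.1, 53.8, 6.4] W [ 424. -417.   25.]
```

View pics/hold.png

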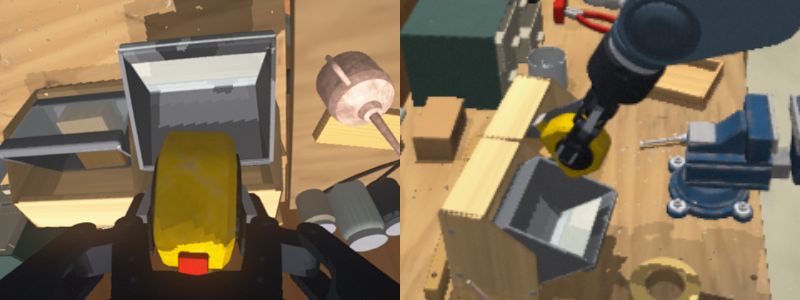

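The left half shows the tape held squarely between the pads. The right half (side view) shows it clear above the empty tipped bin. I carry it to the tray.

Run:
```python
from h import *
o=manip.get_obs(); P=np.array(o["position"]); r0=R.from_rotvec(o["eef_rot"])
rf=ori(.5-.95,np.radians(-19.5)); G0=P-r0.apply([0,0,19]); G1=np.array([431.5,-420,170])
dv=(r0.inv()*rf).as_rotvec()
T=[]
for f in np.linspace(0,1,13)[1:]:
    g=3*f*f-2*f**3; r=r0*R.from_rotvec(dv*g); G=G0+(G1-G0)*g; G[2]=G0[2]+(170-G0[2])*max(0,(g-.6)/.4); T.append((G+r.apply([0,0,19]),r))
rows(T)
```

```text
[0.001, -0.009, -0.0] [0.0, 1.1, 0.1] W [556.  -3. 202.]
[0.002, -0.033, -0.001] [0.0, 4.0, 0.5] W [549. -26. 201.]
[0.005, -0.069, -0.001] [0.0, 8.4, 1.0] W [538. -61. 201.]
[0.009, -0.115, -0.003] [0.0, 14.0, 1.7] W [ 524. -105.  200.]
[0.012, -0.167, -0.004] [0.0, 20.2, 2.4] W [ 508. -154.  200.]
[0.016, -0.221, -0.006] [0.1, 26.9, 3.2] W [ 491. -206.  200.]
[0.021, -0.276, -0.006] [0.1, 33.6, 4.0] W [ 474. -259.  197.]
[0.032, -0.328, 0.005] [0.1, 39.9, 4.8] W [ 459. -308.  183.]
[0.04, -0.373, 0.014] [0.1, 45.4, 5.4] W [ 445. -351.  171.]
[0.047, -0.409, 0.021] [0.1, 49.8, 6.0] W [ 434. -386.  161.]
[0.052, -0.433, 0.025] [0.1, 52.8, 6.3] W [ 426. -409.  155.]
[0.054, -0.442, 0.027] [0.1, 53.8, 6.4] W [ 424. -417.  153.]
```

Call:
move_arm --motion '[[255, [0.001, -0.009, 0], [0, 1.1, 0.1]], [255, [0.002, -0.033, -0.001], [0, 4, 0.5]], [255, [0.005, -0.069, -0.001], [0, 8.4, 1]], [255, [0.009, -0.115, -0.003], [0, 14, 1.7]], [255, [0.012, -0.167, -0.004], [0, 20.2, 2.4]], [255, [0.016, -0.221, -0.006], [0, 26.9, 3.2]], [255, [0.021, -0.276, -0.006], [0, 33.6, 4]], [255, [0.032, -0.328, 0.005], [0, 39.9, 4.8]], [255, [0.04, -0.373, 0.014], [0, 45.4, 5.4]], [255, [0.047, -0.409, 0.021], [0, 49.8, 6]], [255, [0.052, -0.433, 0.025], [0, 52.8, 6.3]], [255, [0.054, -0.442, 0.027], [0, 53.8, 6.4]]]'

```text
time_s: 14.2
position: [423.6, -418.3, 152.1]
eef_rot: [-0.457, -2.658, -0.11]
force: [-0.3, 0.4, -2.0]
width: 0.492
grip_force: 60.2
```

Run:
```python
from h import *
o=manip.get_obs(); print(o["position"],o["force"],o["width"],o["grip_force"],np.round(o["joint_positions"],2))
s=manip.read_camera("side"); cv2.imwrite("pics/tr.png",cv2.resize(s["image"][130:260,230:390],None,fx=4,fy=4))
for n in ("top","wrist"):
    p=manip.read_camera(n)
    for r in manip.cut_out("tape_measure",p)[:1]:
        k=cloud(p,r["pixels"]); print(n,r["conf"],len(k),np.percentile(k,[3,50,97],0).round(),cv2.minAreaRect(k[:,:2].astype(np.float32)))
rf=ori(.5-.95,np.radians(-19.5))
for zc in (100,60,48,42,36): rows([(np.array([431.5,-420,zc])+rf.apply([0,0,19]),rf)])
```

```text
[ 423.5795896  -418.3478242   152.11227781] [-0.33256701  0.36244736 -1.9857335 ] 0.4923782157784656 60.234354925341904 [-0.88  0.45  1.49 -0.22  1.59 -2.07]
top 0.53 272 [[ 393. -434.  170.]
 [ 408. -415.  197.]
 [ 428. -392.  204.]] ((401.3759460449219, -406.169677734375), (33.014686584472656, 79.27462768554688), 36.82759094238281)
wrist 0.91 21990 [[ 396. -438.  181.]
 [ 425. -418.  199.]
 [ 455. -396.  201.]] ((427.0059814453125, -417.08734130859375), (166.82273864746094, 60.381832122802734), 6.796631336212158)
[-0.03, -0.001, 0.065] [0.1, 0.2, 0.2] W [ 424. -417.   83.]
[-0.048, -0.001, 0.101] [0.1, 0.2, 0.2] W [ 424. -417.   43.]
[-0.053, -0.001, 0.112] [0.1, 0.2, 0.2] W [ 424. -417.   31.]
[-0.055, -0.001, 0.117] [0.1, 0.2, 0.2] W [ 424. -417.   25.]
[-0.058, -0.001, 0.122] [0.1, 0.2, 0.2] W [ 424. -417.   19.]
```

View pics/tr.png

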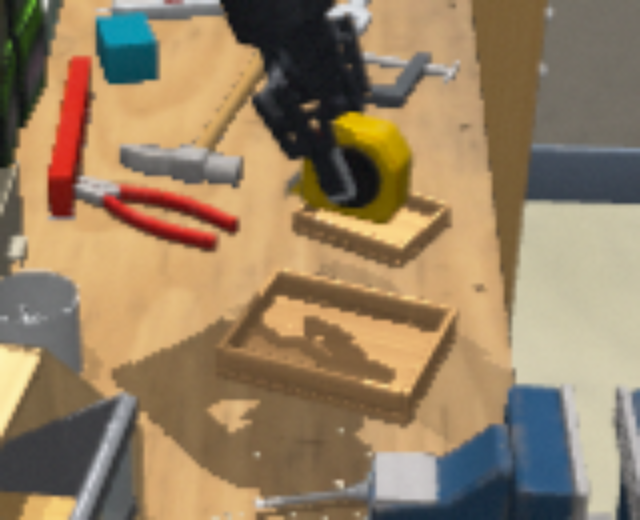

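The tape hangs upright above the middle of the large tray, with the shadow inside it at (340,345); the cloud puts its top level at z 200. I lower it.

Call:
move_arm --motion '[[255, [-0.009, 0, 0.018], [0, 0, 0]], [255, [-0.02, 0, 0.041], [0, 0, 0]], [255, [-0.03, 0, 0.063], [0, 0, 0]], [255, [-0.039, 0, 0.081], [0, 0, 0]], [255, [-0.046, 0, 0.095], [0, 0, 0]], [255, [-0.051, 0, 0.105], [0, 0, 0]], [255, [-0.053, 0, 0.11], [0, 0, 0]], [255, [-0.053, 0, 0.11], [0, 0, 0]], [255, [-0.053, 0, 0.11], [0, 0, 0]]]'

```text
time_s: 15.58
position: [425.0, -417.4, 32.6]
eef_rot: [-0.455, -2.661, -0.105]
force: [0.1, 0.0, -2.3]
width: 0.491
grip_force: 60.2
```

Call:
move_arm --motion '[[255, [-0.001, 0, 0.002], [0, 0, 0]], [255, [-0.002, 0, 0.004], [0, 0, 0]], [255, [-0.002, 0, 0.004], [0, 0, 0]]]'

```text
time_s: 15.95
position: [424.6, -416.7, 27.1]
eef_rot: [-0.455, -2.66, -0.107]
force: [0.6, 0.3, -2.9]
width: 0.495
grip_force: 60.2
```

Call:
move_arm --motion '[[255, [-0.001, 0, 0.001], [0, 0, 0]], [255, [-0.001, 0, 0.002], [0, 0, 0]], [255, [-0.001, 0, 0.003], [0, 0, 0]], [255, [-0.001, 0, 0.003], [0, 0, 0]]]'

```text
time_s: 16.45
position: [424.3, -416.8, 24.2]
eef_rot: [-0.455, -2.66, -0.107]
force: [-0.1, 0.3, -2.2]
width: 0.492
grip_force: 60.2
```

Call:
move_arm --motion '[[255, [-0.001, 0, 0.001], [0, 0, 0]], [255, [-0.001, 0, 0.002], [0, 0, 0]], [255, [-0.001, 0, 0.002], [0, 0, 0]]]'

```text
time_s: 16.82
position: [424.6, -416.9, 23.8]
eef_rot: [-0.455, -2.659, -0.107]
force: [-0.0, 3.4, 7.2]
width: 0.492
grip_force: 60.3
```

Touchdown felt. I release gently.

Call:
move_arm --motion '[[120, [0, 0, 0], [0, 0, 0]], [100, [0, 0, 0], [0, 0, 0]], [80, [0, 0, 0], [0, 0, 0]], [80, [0, 0, 0], [0, 0, 0]], [80, [0, 0, 0], [0, 0, 0]], [80, [0, 0, 0], [0, 0, 0]]]'

```text
time_s: 17.58
position: [424.3, -416.8, 21.9]
eef_rot: [-0.455, -2.66, -0.107]
force: [-0.8, 0.0, 0.4]
width: 0.688
grip_force: 0.0
```

Call:
move_arm --motion '[[80, [0, 0, -0.015], [0, 0, 0]], [80, [0, 0, -0.04], [0, 0, 0]], [80, [0, 0, -0.08], [0, 0, 0]], [80, [0, 0, -0.13], [0, 0, 0]], [120, [0, 0, -0.16], [0, 0, 0]], [200, [0, 0, -0.16], [0, 0, 0]], [255, [0, 0, -0.16], [0, 0, 0]]]'

```text
time_s: 18.45
position: [488.9, -439.5, 165.0]
eef_rot: [-0.454, -2.658, -0.108]
force: [0.4, 0.6, -1.6]
width: 0.112
grip_force: 0.0
```

Run:
```python
from h import *
o=manip.get_obs(); print(o["position"],o["force"],o["width"])
s=manip.read_camera("side"); cv2.imwrite("pics/tr2.png",cv2.resize(s["image"][130:260,230:390],None,fx=4,fy=4))
for n in ("side","wrist"):
    p=s if n=="side" else manip.read_camera(n)
    for r in manip.cut_out("tape_measure",p)[:1]:
        k=cloud(p,cv2.erode(r["pixels"].astype(np.uint8),np.ones((3,3)))>0); print(n,r["conf"],len(k),np.percentile(k,[3,50,97],0).round())
rows([(rk([-205,73,180]),ori(0.0)),(rk([-175,73,80]),ori(0.0))])
```

```text
[ 488.87895705 -439.45598373  164.97570029] [ 0.3779188   0.58882036 -1.62786951] 0.11224789481291957
side 0.92 418 [[ 393. -417.   21.]
 [ 424. -400.   51.]
 [ 459. -388.   74.]]
wrist 0.65 4903 [[ 401. -440.   10.]
 [ 435. -420.   68.]
 [ 466. -397.   71.]]
[0.183, 0.423, 0.073] [2.7, -25.7, -11.0] W [444.  25. 180.]
[0.113, 0.429, 0.15] [2.7, -25.7, -11.0] W [474.  21.  80.]
```

View pics/tr2.png

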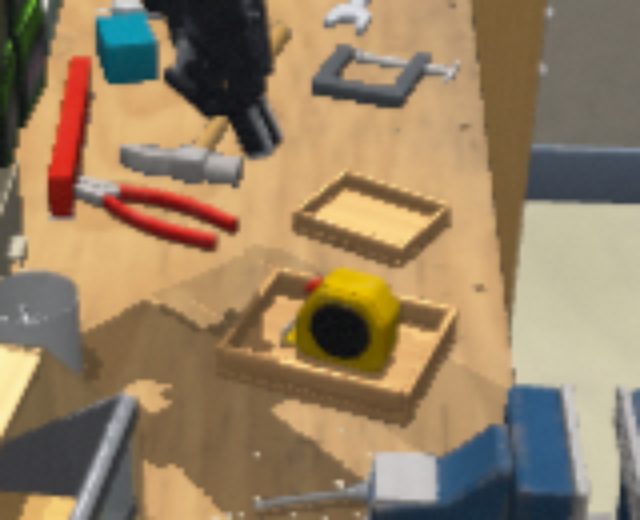

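The tape measure stands in the big tray at (348,320), its top at z 71 and its middle near (430,-418). Next the bin has to be pushed home.

Run:
```python
from h import *
o=manip.get_obs(); P=np.array(o["position"]); r0=R.from_rotvec(o["eef_rot"]); rf=ori(0)
dv=(r0.inv()*rf).as_rotvec(); A=rk([-167,73,200]); T=[]
for f in np.linspace(0,1,12)[1:]:
    g=3*f*f-2*f**3; Q=P+(A-P)*g; Q[2]=P[2]+35*min(1,2*g); T.append((Q,r0*R.from_rotvec(dv*g)))
rows(T)
print("down/push from A"); S=(A,rf)
def ps(th,gap=0):
    x=-53-6*np.cos(th)-96*np.sin(th); z=22-6*np.sin(th)+96*np.cos(th); return (rk([x-11-gap,73,z-15]),rf)
rows([(rk([-167,73,58]),rf)]+[ps(th) for th in np.linspace(.95,0,16)],start=S)
```

```text
[0.004, 0.01, 0.0] [0.1, -0.6, -0.3] W [ 488. -429.  166.]
[0.015, 0.038, 0.001] [0.2, -2.2, -1.0] W [ 488. -399.  171.]
[0.032, 0.079, 0.001] [0.5, -4.7, -2.0] W [ 487. -356.  177.]
[0.052, 0.129, 0.002] [0.8, -7.7, -3.3] W [ 486. -301.  186.]
[0.075, 0.186, 0.003] [1.2, -11.1, -4.8] W [ 486. -241.  195.]
[0.096, 0.245, 0.009] [1.6, -14.6, -6.3] W [ 485. -179.  199.]
[0.115, 0.301, 0.018] [1.9, -18.0, -7.7] W [ 484. -118.  199.]
[0.132, 0.352, 0.026] [2.2, -21.0, -9.0] W [483. -64. 199.]
[0.146, 0.393, 0.033] [2.5, -23.5, -10.1] W [482. -20. 199.]
[0.155, 0.421, 0.038] [2.7, -25.1, -10.8] W [482.   9. 199.]
[0.158, 0.431, 0.039] [2.7, -25.7, -11.0] W [482.  20. 199.]
down/push from A
[0.0, 0.0, 0.142] [0.0, 0.0, 0.0] W [482.  20.  58.]
[-0.021, 0.0, 0.142] [0.0, 0.0, 0.0] W [503.  17.  58.]
[-0.025, 0.0, 0.137] [0.0, 0.0, 0.0] W [506.  16.  63.]
[-0.029, 0.0, 0.132] [0.0, 0.0, 0.0] W [510.  16.  68.]
[-0.033, 0.0, 0.128] [0.0, 0.0, 0.0] W [514.  15.  72.]
[-0.037, 0.0, 0.123] [0.0, 0.0, 0.0] W [518.  14.  77.]
[-0.041, 0.0, 0.119] [0.0, 0.0, 0.0] W [523.  14.  81.]
[-0.046, 0.0, 0.115] [0.0, 0.0, 0.0] W [527.  13.  85.]
[-0.051, 0.0, 0.112] [0.0, 0.0, 0.0] W [532.  12.  88.]
[-0.056, 0.0, 0.109] [0.0, 0.0, 0.0] W [537.  12.  91.]
[-0.062, 0.0, 0.106] [0.0, 0.0, 0.0] W [543.  11.  94.]
[-0.067, 0.0, 0.104] [0.0, 0.0, 0.0] W [548.  10.  96.]
[-0.073, 0.0, 0.102] [0.0, 0.0, 0.0] W [554.   9.  98.]
[-0.079, 0.0, 0.1] [0.0, 0.0, 0.0] W [560.   8. 100.]
[-0.085, 0.0, 0.099] [0.0, 0.0, 0.0] W [566.   8. 101.]
[-0.091, 0.0, 0.098] [0.0, 0.0, 0.0] W [572.   7. 102.]
[-0.097, 0.0, 0.097] [0.0, 0.0, 0.0] W [578.   6. 103.]
```

Call:
move_arm --motion '[[255, [0.004, 0.01, 0], [0, -0.6, -0.3]], [255, [0.015, 0.038, 0.001], [0.2, -2.2, -1]], [255, [0.032, 0.079, 0.001], [0.5, -4.7, -2]], [255, [0.052, 0.129, 0.002], [0.8, -7.7, -3.3]], [255, [0.075, 0.186, 0.003], [1.2, -11.1, -4.8]], [255, [0.096, 0.245, 0.009], [1.6, -14.6, -6.3]], [255, [0.115, 0.301, 0.018], [1.9, -18, -7.7]], [255, [0.132, 0.352, 0.026], [2.2, -21, -9]], [255, [0.146, 0.393, 0.033], [2.5, -23.5, -10.1]], [255, [0.155, 0.421, 0.038], [2.7, -25.1, -10.8]], [255, [0.158, 0.431, 0.039], [2.7, -25.7, -11]], [255, [0.158, 0.431, 0.039], [2.7, -25.7, -11]]]'

```text
time_s: 20.15
position: [482.5, 19.5, 200.5]
eef_rot: [0.223, 3.131, -0.003]
force: [-0.9, -0.4, -0.1]
width: 0.001
grip_force: 0.0
```

Call:
move_arm --motion '[[255, [0, 0, 0.04], [0, 0, 0]], [255, [0, 0, 0.08], [0, 0, 0]], [255, [0, 0, 0.12], [0, 0, 0]], [255, [0, 0, 0.142], [0, 0, 0]], [255, [-0.01, 0, 0.142], [0, 0, 0]], [255, [-0.021, 0, 0.142], [0, 0, 0]], [255, [-0.025, 0, 0.137], [0, 0, 0]], [255, [-0.029, 0, 0.132], [0, 0, 0]], [255, [-0.033, 0, 0.128], [0, 0, 0]], [255, [-0.037, 0, 0.123], [0, 0, 0]], [255, [-0.041, 0, 0.119], [0, 0, 0]], [255, [-0.046, 0, 0.115], [0, 0, 0]]]'

```text
time_s: 21.65
position: [528.5, 11.9, 86.8]
eef_rot: [0.225, 3.133, -0.004]
force: [-5.4, -1.5, 1.9]
width: -0.002
grip_force: 2.8
```

Run:
```python
from h import *
o=manip.get_obs(); print(o["position"],o["force"]); print(railfit(manip.read_camera("wrist"),20,130))
rf=ori(0)
def ps(th,gap=0):
    x=-53-6*np.cos(th)-96*np.sin(th); z=22-6*np.sin(th)+96*np.cos(th); return (rk([x-11-gap,73,z-15]),rf)
rows([ps(th) for th in np.linspace(.53,0,11)]+[ps(0,-3)])
```

```text
[528.50565122  11.8851255   86.80479975] [-5.40290034 -1.47545969  1.85511216]
(np.int64(657), array([0.573, 0.607, 0.629]))
[-0.001, 0.001, 0.001] [-0.1, 0.2, -0.0] W [530.  13.  87.]
[-0.005, 0.001, -0.002] [-0.1, 0.2, -0.0] W [535.  12.  90.]
[-0.009, 0.001, -0.004] [-0.1, 0.2, -0.0] W [539.  11.  92.]
[-0.014, 0.001, -0.007] [-0.1, 0.2, -0.0] W [544.  11.  94.]
[-0.019, 0.001, -0.009] [-0.1, 0.2, -0.0] W [548.  10.  96.]
[-0.023, 0.001, -0.01] [-0.1, 0.2, -0.0] W [553.   9.  98.]
[-0.028, 0.001, -0.012] [-0.1, 0.2, -0.0] W [558.   9. 100.]
[-0.033, 0.001, -0.013] [-0.1, 0.2, -0.0] W [563.   8. 101.]
[-0.038, 0.001, -0.014] [-0.1, 0.2, -0.0] W [568.   7. 102.]
[-0.043, 0.001, -0.015] [-0.1, 0.2, -0.0] W [573.   7. 103.]
[-0.048, 0.001, -0.015] [-0.1, 0.2, -0.0] W [578.   6. 103.]
[-0.051, 0.001, -0.015] [-0.1, 0.2, -0.0] W [581.   5. 103.]
```

Tracking is good, so I keep pushing home.

Call:
move_arm --motion '[[255, [-0.005, 0.001, -0.002], [0, 0, 0]], [255, [-0.009, 0.001, -0.004], [0, 0, 0]], [255, [-0.014, 0.001, -0.007], [0, 0, 0]], [255, [-0.019, 0.001, -0.009], [0, 0, 0]], [255, [-0.023, 0.001, -0.01], [0, 0, 0]], [255, [-0.028, 0.001, -0.012], [0, 0, 0]], [255, [-0.033, 0.001, -0.013], [0, 0, 0]], [255, [-0.038, 0.001, -0.014], [0, 0, 0]], [255, [-0.043, 0.001, -0.015], [0, 0, 0]], [255, [-0.047, 0.001, -0.015], [0, 0, 0]], [255, [-0.049, 0.001, -0.015], [0, 0, 0]], [255, [-0.049, 0.001, -0.015], [0, 0, 0]]]'

```text
time_s: 23.2
position: [576.4, 6.8, 100.4]
eef_rot: [-0.225, -3.133, 0.002]
force: [-6.8, 2.3, 4.6]
width: 0.004
grip_force: 3.2
```

Call:
move_arm --motion '[[255, [-0.002, 0, 0], [0, 0, 0]], [255, [-0.003, 0, 0], [0, 0, 0]], [255, [-0.003, 0, 0], [0, 0, 0]]]'

```text
time_s: 23.58
position: [576.4, 6.8, 100.1]
eef_rot: [-0.223, -3.125, 0.002]
force: [-18.5, 1.9, 13.5]
width: 0.0
grip_force: 9.2
```

Run:
```python
from h import *
o=manip.get_obs(); print(o["position"],o["force"]); 
for n in ("wrist","top"): p=manip.read_camera(n); print(railfit(p,15,130),railfit(p,-135,-15))
```

```text
[576.42213104   6.83495719 100.12569172] [-18.50148258   1.86809649  13.49361522]
(np.int64(2922), array([0.058, 0.078, 0.304])) (np.int64(2149), array([-0.03 ,  0.04 ,  0.069]))
(np.int64(37), array([-0.038,  0.032,  0.283])) (np.int64(261), array([-0.047,  0.009,  0.061]))
```

Call:
move_arm --motion '[[255, [0.015, 0, 0], [0, 0, 0]], [255, [0.04, 0, -0.02], [0, 0, 0]], [255, [0.06, -0.03, -0.06], [0, 0, 0]], [255, [0.06, -0.06, -0.09], [0, 0, 0]], [255, [0.06, -0.06, -0.09], [0, 0, 0]], [255, [0.06, -0.06, -0.09], [0, 0, 0]]]'

```text
time_s: 24.42
position: [511.9, -44.3, 189.8]
eef_rot: [0.225, 3.131, -0.002]
force: [0.2, 0.7, 0.8]
width: -0.001
grip_force: 0.0
```

Run:
```python
from h import *
p=manip.read_camera("wrist"); k=cl(p)
for y0,y1 in ((15,60),(60,100),(100,135),(-130,-90),(-90,-50),(-50,-15)):
    s=k[(k[:,1]>y0)&(k[:,1]<y1)&(k[:,2]>114)&(k[:,2]<121.5)&(k[:,0]<-30)&(k[:,0]>-80)]
    print(y0,len(s),np.percentile(s[:,0],[3,50,97]).round(1),np.median(s[:,2]).round(1) if len(s) else 0)
cv2.imwrite("pics/end.png",p["image"])
```

```text
15 52 [-60.  -58.9 -57.5] 115.2
60 112 [-60.3 -58.4 -54.1] 116.1
100 714 [-59.9 -55.7 -49.6] 116.7
-130 824 [-58.6 -54.1 -47.8] 116.4
-90 437 [-59.1 -55.8 -48.5] 116.3
-50 51 [-59.5 -58.6 -57.3] 115.1
```

View pics/end.png

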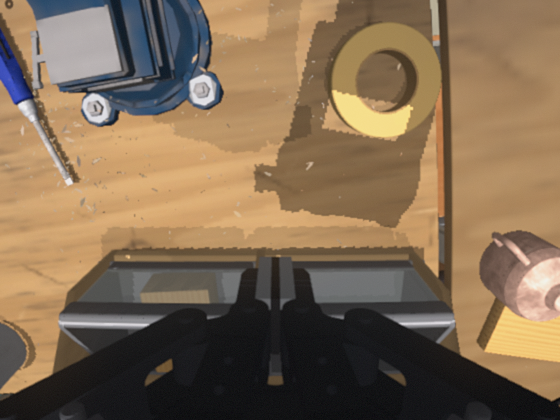

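The picture shows both rails in one line: left (380,323), right (155,323). The depth puts the left rail about 1.5 mm proud, so I give it one more firm nudge to be sure.

Call:
move_arm --motion '[[255, [0, 0.03, 0.03], [0, 0, 0]], [255, [0, 0.06, 0.06], [0, 0, 0]], [255, [-0.01, 0.06, 0.082], [0, 0, 0]], [255, [-0.035, 0.06, 0.082], [0, 0, 0]], [255, [-0.05, 0.06, 0.082], [0, 0, 0]], [255, [-0.058, 0.06, 0.082], [0, 0, 0]], [255, [-0.061, 0.06, 0.082], [0, 0, 0]], [255, [-0.063, 0.06, 0.082], [0, 0, 0]], [255, [-0.063, 0.06, 0.082], [0, 0, 0]]]'

```text
time_s: 25.6
position: [576.6, 7.5, 106.7]
eef_rot: [-0.221, -3.118, 0.0]
force: [-21.7, 1.6, 15.2]
width: -0.003
grip_force: 11.2
```

Call:
move_arm --motion '[[255, [0.015, 0, 0], [0, 0, 0]], [255, [0.05, 0, -0.03], [0, 0, 0]], [255, [0.07, 0, -0.08], [0, 0, 0]], [255, [0.03, -0.005, -0.09], [0, 0, 0]], [255, [-0.01, 0.03, -0.07], [0, 0, 0]], [255, [-0.049, 0.03, -0.065], [0, 0, 0]], [255, [-0.049, 0.03, -0.065], [0, 0, 0]], [255, [-0.049, 0.03, -0.065], [0, 0, 0]]]'

```text
time_s: 26.6
position: [634.8, 28.9, 172.8]
eef_rot: [0.224, 3.133, -0.002]
force: [0.3, 0.3, 0.6]
width: -0.0
grip_force: 0.0
```

Run:
```python
from h import *
o=manip.get_obs(); print(o["position"],o["force"])
p=manip.read_camera("wrist"); k=cl(p)
m=(k[:,2]>112)&(k[:,2]<124)&(k[:,0]<-30)&(k[:,0]>-80)&(k[:,1]>10)&(k[:,1]<140); print(m.sum(),np.percentile(k[m],[2,50,98],0).round(1))
t=manip.read_camera("top")
for q in ["tape_measure","offcut","masking_tape","screw_tin","screwdriver"]:
    for r in manip.cut_out(q,t)[:1]: print(q,np.median(cloud(t,r["pixels"]),0).round())
```

```text
[634.78795656  28.93117487 172.76789378] [0.30620701 0.30520871 0.60067086]
5157 [[-59.6  12.7 113. ]
 [-54.1  77.2 116.5]
 [-47.7 137.5 118. ]]
tape_measure [ 426. -415.   67.]
offcut [ 618. -147.   60.]
masking_tape [439.  54.  24.]
screw_tin [ 663. -390.   21.]
screwdriver [ 364. -266.   18.]
```

The rail reads the same as before the bin was opened (-59.6/-54.1/-47.7), and nothing else has moved. I hand it in.

```bash
python3 -c "
from bench import manip
print(manip.sign_off())"
```

```text
the job is handed in; nothing more can be done
None
```

The tape measure stands in the 150 x 120 mm job tray, the left bin is pushed fully home and the other things show no measurable shift; the job is handed in at about 27 s, but no verdict came back.

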